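Pack a carved-animal gift set

TASK

Pack the customer's gift set: take the red rabbit and the green bear out of the stock tray and stand them upright in the two wells of the dark presentation box, one in each, flat on the well's floor, and draw the blue plaque up out of the rack and stand it on its long edge, fully home in the slot of the same box. Set the pieces down rather than dropping them, and leave the other animals, plaques, the bracelet cone and the jar as they are.

Things in the scene. Friction and masses are not known exactly. Their poses are not given: they have to be found in the camera images.
- red_rabbit: Carved rabbit, dark red all over, two ears leaning back, upright in some compartment of the tray, any yaw. Foot 76 (x) by 40 mm (y), 10 mm high; flat-sided body 66 by 40 mm up to 59 mm height; head towards +x up to 81 mm, ears to 93 mm. Best gripped across its 40 mm width (y), 33 to 56 mm above its underside. Origin: centre of the underside; x towards the face, z up. Wanted; 90 to 180 g.
- green_bear: Carved bear, green all over, two round ears, upright in some compartment of the tray, any yaw. Foot 76 (x) by 40 mm (y), 10 mm high; flat-sided body 66 by 40 mm up to 59 mm height; head towards +x up to 81 mm, ears to 85 mm. Best gripped across its 40 mm width (y), 33 to 56 mm above its underside. Origin: centre of the underside; x towards the face, z up. Wanted; 90 to 180 g.
- blue_plaque: Flat blue plaque standing on edge in some slot of the rack, 150 mm long (x), 8 mm thick (y), 90 mm high (z), with a brass disc on its face. Origin: centre of its lower edge. The wanted plaque; 70 to 140 g.
- gift_box: Dark wooden box, open above, fixed, 199 (x) by 112 mm (y), on either side of the rack. On its -y side two wells in a row along x, each 92 (x) by 56 mm (y), floor 6 and rims 30 mm above the table. On its +y side, beyond a ledge 24 mm wide and 30 mm high, a slot 166 (x) by 16 mm (y) between walls 46 mm high, 6 and 5 mm thick. Origin: centre of the underside.
- well_near (a point): Centre of the floor of the box's well at -x, 6 mm above the table; axes as the box.
- well_far (a point): Centre of the floor of the box's well at +x, 6 mm above the table; axes as the box.
- slot (a point): Centre of the floor of the box's slot, 6 mm above the table; axes as the box: x along the slot.
- bin: Linen-coloured stock tray, fixed, 226 mm (x) by 336 mm (y), 55 mm high, walls and floor 6 mm; dividers 6 mm thick and 48 mm high make 2 (x) by 3 (y) compartments about 104 by 104 mm, centres at x = +-55 mm and y = -110, 0, 110 mm, one animal in each. Origin: centre of the underside.
- rack: Pale wooden rack, fixed, 174 mm (x) by 140 mm (y), with three slots along x at y = -45, 0 and 45 mm, each 13 mm wide and 160 mm long, floor 8 mm and side walls 55 mm above the table; a plaque stands in each, its upper 43 mm showing. Origin: centre of the underside.
- pale_rabbit_a: Carved rabbit, pale wood, upright in some compartment of the tray, any yaw. Foot 76 (x) by 40 mm (y), 10 mm high; flat-sided body 66 by 40 mm up to 59 mm height; head towards +x up to 81 mm, ears to 93 mm. Best gripped across its 40 mm width (y), 33 to 56 mm above its underside. Origin: centre of the underside; x towards the face, z up. To be left alone.
- pale_rabbit_b: Carved rabbit, pale wood, upright in some compartment of the tray, any yaw. Foot 76 (x) by 40 mm (y), 10 mm high; flat-sided body 66 by 40 mm up to 59 mm height; head towards +x up to 81 mm, ears to 93 mm. Best gripped across its 40 mm width (y), 33 to 56 mm above its underside. Origin: centre of the underside; x towards the face, z up. To be left alone.
- pale_bear: Carved bear, pale wood, upright in some compartment of the tray, any yaw. Foot 76 (x) by 40 mm (y), 10 mm high; flat-sided body 66 by 40 mm up to 59 mm height; head towards +x up to 81 mm, ears to 85 mm. Best gripped across its 40 mm width (y), 33 to 56 mm above its underside. Origin: centre of the underside; x towards the face, z up. To be left alone.
- brown_bear: Carved bear, dark brown, upright in some compartment of the tray, any yaw. Foot 76 (x) by 40 mm (y), 10 mm high; flat-sided body 66 by 40 mm up to 59 mm height; head towards +x up to 81 mm, ears to 85 mm. Best gripped across its 40 mm width (y), 33 to 56 mm above its underside. Origin: centre of the underside; x towards the face, z up. To be left alone.
- black_plaque: Flat black plaque standing on edge in some slot of the rack, 150 mm long (x), 8 mm thick (y), 90 mm high (z), with a brass disc on its face. Origin: centre of its lower edge. To be left alone.
- bamboo_plaque: Flat pale bamboo plaque standing on edge in some slot of the rack, 150 mm long (x), 8 mm thick (y), 90 mm high (z), with a brass disc on its face. Origin: centre of its lower edge. To be left alone.
- cone: Wooden bracelet cone with bead bracelets, loose, base 56 mm across, 98 mm high, standing between the tray and the rack or box. To be left alone. Origin: centre of the underside.
- jar: Blue ceramic jar with a wooden lid, loose, 68 mm across, 95 mm high, at the far side of the felt. To be left alone. Origin: centre of the underside.
There are look-alikes about, which are no part of the job. What is meant by the green_bear is not yellow, and is the smaller of those in its own colour.

How it is judged:
At the end, for the whole second after the job is handed in: Red rabbit and green bear each stand in a well of the box (within 15 mm of its centre, 6 mm of its floor, tilt under 0.12 rad); blue plaque on its long edge in the slot (within 8 mm of the floor, 10 mm across, 20 mm along, lean under 0.3 rad); all released and at rest (((horizontal distance between red_rabbit and well_near below 0.015 m and z of red_rabbit in the frame of well_near below 0.006 m) or (horizontal distance between red_rabbit and well_far below 0.015 m and z of red_rabbit in the frame of well_far below 0.006 m)) and angle between each of red_rabbit, green_bear's own z axis and vertical below 0.12 rad and linear speed of each of red_rabbit, green_bear, blue_plaque below 0.03 m/s and angular speed of each of red_rabbit, green_bear, blue_plaque below 0.3 rad/s and ((horizontal distance between green_bear and well_near below 0.015 m and z of green_bear in the frame of well_near below 0.006 m) or (horizontal distance between green_bear and well_far below 0.015 m and z of green_bear in the frame of well_far below 0.006 m)) and z of blue_plaque in the frame of slot between -0.008 and 0.008 m and y of blue_plaque in the frame of slot between -0.01 and 0.01 m and x of blue_plaque in the frame of slot between -0.02 and 0.02 m and angle between blue_plaque's own z axis and vertical below 0.3 rad); the robot touches nothing.
It fails at once if another animal in the stock tray, the bracelet cone or the jar is moved by more than 30 mm or toppled (distance of any of pale_rabbit_a, pale_rabbit_b, pale_bear, brown_bear, cone, jar from where it was at the start of the episode above 0.03 m or angle between any of pale_rabbit_a, pale_rabbit_b, pale_bear, brown_bear, cone, jar's own z axis and vertical above 0.5 rad).
It fails at once if another plaque is moved by more than 20 mm (distance of any of black_plaque, bamboo_plaque from where it was at the start of the episode above 0.02 m).
It fails at once if a wanted piece is dropped or thrown: faster than 0.7 m/s while the fingers do not touch it ((linear speed of red_rabbit above 0.7 m/s and contact force between the fingers and red_rabbit below 0.02 N) or (linear speed of green_bear above 0.7 m/s and contact force between the fingers and green_bear below 0.02 N) or (linear speed of blue_plaque above 0.7 m/s and contact force between the fingers and blue_plaque below 0.02 N)).
It also fails if it takes over 66 s, if anything falls off the work surface, if the arm or the gripper's body presses on something with over 40 N, if the wrist force passes 120 N, or if a joint passes its speed limit or range.

ROBOT

A 6-joint arm with a two-finger parallel gripper is mounted at the origin on the work surface. World frame = base frame: x ahead of the robot, y to its left, z up, the work surface at z = 0. Lengths are in m, angles in rad, forces in N, time in s.
With the tool pointing down it reaches from about 0.225 to 0.875 m from the base axis. Payload 3.4 kg.
Tool frame: the origin (TCP) lies midway between the tips of the shut fingers; the grasp point (between the pads) lies 19 mm behind it; z points along the fingers, y is the line along which they close (so a half turn about z gives the same grasp; the last joint's range is limited). The gripper opens to 85 mm and grips with 20 to 120 N. Pads are 22 mm wide; open, the fingers measure 114 mm over their backs; the gripper's body (76 mm by 85 mm) begins 54 mm behind the grasp point. The pads swing forward as they close: fully open they stand 13 mm farther back than shut.
Start: joints at [1.155, 0.276, 1.505, -0, 1.361, -0.121], TCP at [0.167, 0.55, 0.231] pointing down, gripper open.
Joint ranges: [-2.89, 2.89], [-0.75, 2.08], [0.22, 2.7], [-1.18, 4.32], [0.11, 2.71], [-2.7, 2.7]. Speed limits (rad/s): [2.57, 2.57, 3.14, 3.14, 3.14, 3.14].

INTERFACE

Orientations are given as a 3x3 rotation matrix whose columns are the frame's x, y, z axes.
In Python, from workcell import bot gives the robot as it stands. The module is installed in compiled form; this text tells all that it offers.
- The arm moves only by the shell command python3 -m jog 'ROWS' [OPENING] [FORCE]. ROWS is JSON, one flat list of numbers, 4 for each row, row after row: the shift along the tool's x, y, z each as a share of 20 cm, from -1 to 1, then the turn about the tool's z as a share of 8 degrees, from -1 to 1. A call has exactly 5 rows; each row shifts and turns the commanded pose from where the row before left it, along the tool's axes as they then stand; what a row does not reach is not made up. A row lasts 1/10 s, in which the tool goes at most 50 mm and 8.59 degrees, less where a joint would pass 70% of its speed; a pose out of reach is approached as far as the arm can. A call with a number of a shift or a turn outside -1 to 1 is refused whole. A call with a gripper value outside its range is refused whole. OPENING is the finger opening in mm, from 0 to 85.4, set as the call begins (- or left out, the last holds). The fingers move at their own pace and stop on an object; FORCE is the grip in N (left out, the last holds). Time passes only in rows, so rows that do not move let the fingers close, or fill a call up. It gives the time, the measured TCP pose, the force, the opening and the grip force at its end, in the units of the state.
- bot.sense(): the state, without advancing time (a new reading comes with each control period).
- bot.get_image(name): name is "side" or "top"; returns a dict with "frame" (480x640x3 uint8, blue, green, red), "mtx" (3x3 intrinsics, pixels), "rvec" (rotation vector, rad) and "tvec" (3), from world to camera coordinates, as OpenCV has them. Camera axes: x right, y down, z forward; pixel columns grow to the right and rows downward; lengths in m; the calibration is good to about 2 mm. A picture is of the moment at which its call begins. There is no depth.
- bot.sign_off(): hands the job in; it is judged then, once.
The state is a dict: "time_s": time; "q": joint angles; "qvel": joint speeds; "joint_torque": joint torques, N m; "tcp_pos": TCP position; "tool_rot": TCP orientation; "ft_force": force on the tool from outside, world axes, zero at the start; "torque": the same for the moment, N m; "grip_width": finger opening in m; "gripper_force": force on a finger pad.
Only numpy, scipy, OpenCV 4.12 (cv2) and the standard library are available. Lean on these libraries where they do the work, as an engineer would, in place of code of your own. Each camera call takes 0.05 s, during which the arm holds its last target. There are 200 camera calls.

## Working session

There is one attempt and no reset: what is moved stays moved. The work goes in short steps, Python scripts to look and compute and a shell command to move; the robot and the scene stay as the last step left them, time stands still between calls to the robot, and variables do not carry over. Pictures are saved under pics/ and viewed, at most 10 in all, crops included, and the job is handed in when it is done.

```bash
mkdir -p pics; cat > h.py <<'E'
import numpy as np,cv2
from workcell import bot
def cam(n):
    d=bot.get_image(n); d['R']=cv2.Rodrigues(np.array(d['rvec'],float))[0]; d['t']=np.array(d['tvec'],float).ravel(); return d
def ray(d,uv,z):
    K=np.array(d['mtx'],float); v=d['R'].T@np.linalg.solve(K,[uv[0],uv[1],1.]); c=-d['R'].T@d['t']
    return c+v*(z-c[2])/v[2]
def proj(d,P):
    return cv2.projectPoints(np.array(P,float).reshape(-1,1,3),np.array(d['rvec'],float),np.array(d['tvec'],float),np.array(d['mtx'],float),None)[0].reshape(-1,2)
E
python3 - <<'E'
from h import *
for n in('top','side'):
    d=cam(n); cv2.imwrite(f'pics/{n}0.png',d['frame']); np.savez(f'{n}0.npz',**d)
    print(n,-d['R'].T@d['t'],d['R'][2])
s=bot.sense();print(s['time_s'],s['tcp_pos'],s['tool_rot'])
E
```

```text
top [ 0.37005351 -0.02642729  1.24460918] [ 0.1228382  -0.00279392 -0.99242278]
side [ 0.44307989 -1.07725303  0.84841325] [ 0.06749624  0.78814158 -0.61178191]
0.1 [0.16687753 0.54977252 0.23052425] [[-9.56869884e-01  2.90516067e-01 -6.63327790e-04]
 [ 2.90516762e-01  9.56868682e-01 -1.52849589e-03]
 [ 1.90664974e-04 -1.65527952e-03 -9.99998612e-01]]
```

View pics/top0.png

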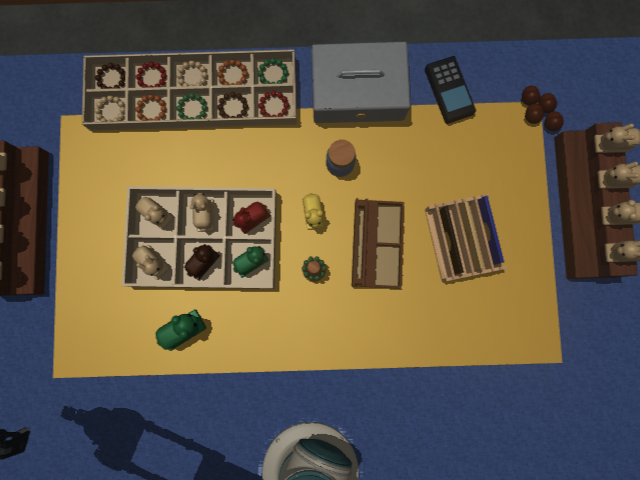

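View pics/side0.png

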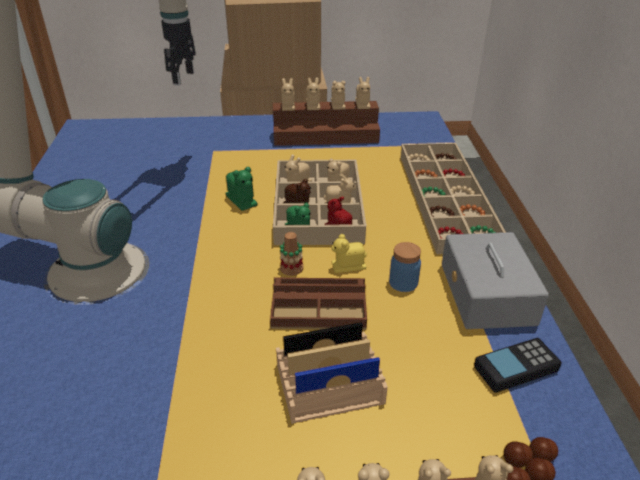

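The top view has +x up and +y left. The red rabbit is at (251,216) and the small green bear at (251,261). The box is at (378,244) with its slot on the left, and the blue plaque is in the rightmost rack slot at (493,231). The yellow animal, the large green bear and the cone are loose nearby.

```bash
cat >> h.py <<'E'
def load(n): return dict(np.load(n+'0.npz'))
def mask(f,col):
    h=cv2.cvtColor(f,cv2.COLOR_BGR2HSV)
    H,S,V=[h[...,i].astype(int) for i in range(3)]
    if col=='red': return (((H<8)|(H>170))&(S>140)&(V>40)).astype(np.uint8)
    if col=='green': return ((H>50)&(H<88)&(S>110)&(V>30)).astype(np.uint8)
    if col=='blue': return ((H>112)&(H<128)&(S>180)&(V>40)).astype(np.uint8)
E
python3 - <<'E'
from h import *
T=load('top');S=load('side')
rois={'red':((225,195,280,238),(322,190,360,235)),'green':((225,240,280,285),(280,200,315,235)),'blue':((470,185,515,285),(285,340,395,405))}
for c,rr in rois.items():
    for n,d,r in(('top',T,rr[0]),('side',S,rr[1])):
        m=np.zeros((480,640),np.uint8); m[r[1]:r[3],r[0]:r[2]]=mask(d['frame'],c)[r[1]:r[3],r[0]:r[2]]
        cs=cv2.findContours(m,cv2.RETR_EXTERNAL,cv2.CHAIN_APPROX_NONE)[0]; k=max(cs,key=cv2.contourArea).reshape(-1,2)
        for z in ((.065,.0875) if c!='blue' else (.098,)):
            P=np.array([ray(d,p,z)[:2] for p in k],np.float32)*1000
            R=cv2.minAreaRect(P);print(c,n,z,cv2.contourArea(k),np.round(R[0],1),np.round(R[1],1),round(R[2],1),np.round(cv2.boxPoints(R)).tolist() if c=='blue' else '')
a=cv2.resize(T['frame'][180:300,220:290],None,fx=5,fy=5,interpolation=cv2.INTER_CUBIC)
b=cv2.resize(T['frame'][190:290,345:515],None,fx=4,fy=4,interpolation=cv2.INTER_CUBIC)
cv2.imwrite('pics/a.png',a);cv2.imwrite('pics/b.png',b)
E
```

```text
red top 0.065 546.0 [568.4 116.8] [51.6 75.8] 48.6 
red top 0.0875 546.0 [564.7 114.1] [50.6 74.4] 48.6 
red side 0.065 428.0 [572.4 118. ] [119.1  57.7] 84.1 
red side 0.0875 428.0 [568.6  83.7] [115.7  56.1] 84.1 
green top 0.065 484.5 [467.2 120.5] [45.4 77.1] 39.0 
green top 0.0875 484.5 [465.4 117.7] [44.5 75.6] 39.0 
green side 0.065 337.5 [468.4 110.3] [89.  51.8] 87.1 
green side 0.0875 337.5 [467.7  76.2] [86.4 50.3] 87.1 Traceback (most recent call last):
  File "<stdin>", line 7, in <module>
ValueError: max() iterable argument is empty
```

```bash

python3 - <<'E'
from h import *
T=load('top');S=load('side')
h=cv2.cvtColor(T['frame'],cv2.COLOR_BGR2HSV);print(T['frame'].shape,h[231,486:500].tolist())
a=cv2.resize(T['frame'][180:298,220:290],None,fx=5,fy=5,interpolation=cv2.INTER_CUBIC)
b=cv2.resize(T['frame'][190:290,345:455],None,fx=4,fy=4,interpolation=cv2.INTER_CUBIC)
c=cv2.resize(T['frame'][190:290,420:515],None,fx=4,fy=4,interpolation=cv2.INTER_CUBIC)
o=np.zeros((600,800,3),np.uint8);o[:590,:350]=a;o[:300,355:795]=b[:300] if 0 else cv2.resize(b,(440,300));o[300:,355:735]=cv2.resize(c,(380,300));cv2.imwrite('pics/a.png',np.clip(o.astype(int)*1.6,0,255).astype(np.uint8))
s=cv2.resize(S['frame'][270:430,260:400],None,fx=4,fy=3.7,interpolation=cv2.INTER_CUBIC);cv2.imwrite('pics/s.png',np.clip(s.astype(int)*1.4,0,255).astype(np.uint8))
E
```

```text
(480, 640, 3) [[19, 147, 73], [19, 145, 74], [18, 148, 74], [15, 96, 64], [133, 48, 48], [125, 101, 48], [124, 116, 55], [119, 140, 89], [116, 154, 109], [118, 158, 100], [9, 69, 114], [20, 162, 162], [20, 163, 164], [20, 163, 164]]
```

View pics/a.png

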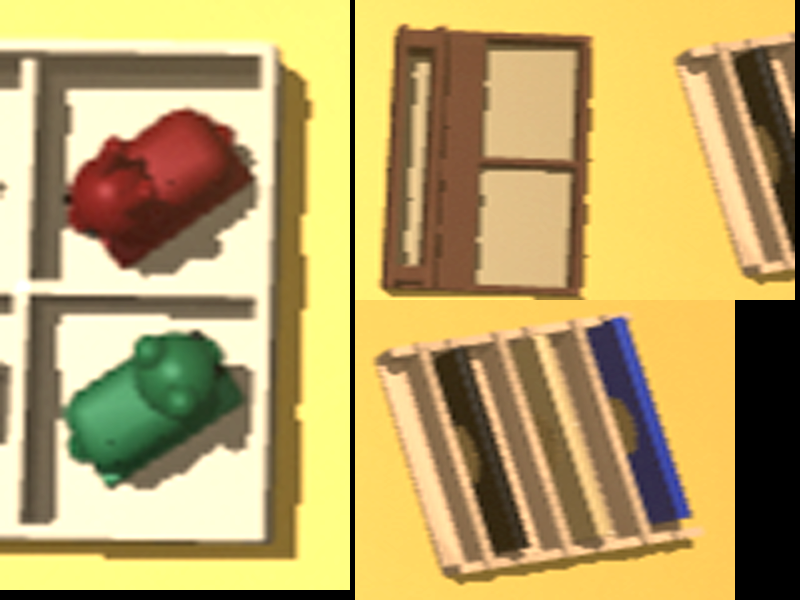

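View pics/s.png

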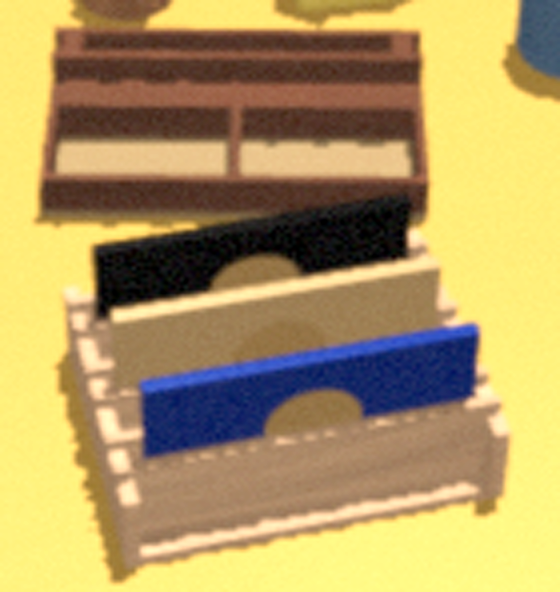

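The crops give usable edges. In a.png the red foot edge runs (125,268)→(252,180) and the green foot edge (110,487)→(242,405). The box rim corners are about (398,27), (385,290), (592,38) and (582,295). The bright blue strip is the plaque's top edge, from (620,320) to (685,517).

```bash

python3 - <<'E'
from h import *
T=load('top');S=load('side')
A=lambda p:(p[0]/5+220-.4,p[1]/5+180-.4); B=lambda p:((p[0]-355)/4+345-.4,p[1]/3+190-.3)
W=lambda d,p,z:ray(d,p,z)[:2]*1000
def seg(n,p,q):
    v=q-p;print(n,p.round(1),q.round(1),'len',np.linalg.norm(v).round(1),'ang',np.degrees(np.arctan2(v[1],v[0])).round(1),'mid',((p+q)/2).round(1))
for n,a,b in(('red',(125,268),(252,180)),('green',(110,487),(242,405))):
    p,q=W(T,A(a),.006),W(T,A(b),.006);seg(n,p,q);v=(q-p)/np.linalg.norm(q-p);m=(p+q)/2
    print('  centre',(m+20*np.array([-v[1],v[0]])).round(1),(m-20*np.array([-v[1],v[0]])).round(1))
# tray corners outer top right side
seg('tray -y wall',W(T,A((275,542)),.055),W(T,A((278,45)),.055))
seg('box +y',W(T,B((385,290)),.046),W(T,B((398,27)),.046))
seg('box -y',W(T,B((582,295)),.03),W(T,B((592,38)),.03))
C=lambda p:(p[0]/4+260-.4,p[1]/3.7+270-.4)
seg('side box +y top(.046)',W(S,C((56,30)),.046),W(S,C((419,32)),.046))
seg('side box -y top(.03)',W(S,C((46,178)),.03),W(S,C((428,180)),.03))
# well floors (lit) top view bright mask
for n,r in(('far',(375,205,405,245)),('near',(375,246,405,290))):
    f=T['frame'];h=cv2.cvtColor(f,cv2.COLOR_BGR2HSV);print(n,h[(r[1]+r[3])//2,390])
seg('plq side topedge',W(S,C((143,384)),.098),W(S,C((477,330)),.098))
h=cv2.cvtColor(T['frame'],cv2.COLOR_BGR2HSV)
m=np.zeros((480,640),np.uint8);r=(slice(185,280),slice(470,515));m[r]=((h[r][...,0]>110)&(h[r][...,0]<130)&(h[r][...,2]>78)&(h[r][...,1]>100))
ys,xs=np.nonzero(m);P=np.array([W(T,p,.098) for p in zip(xs,ys)],np.float32);print(len(P),cv2.minAreaRect(P))
m[r]=((h[r][...,0]>105)&(h[r][...,0]<135)&(h[r][...,1]>90));ys,xs=np.nonzero(m)
vx=cv2.fitLine(P,cv2.DIST_HUBER,0,.01,.01).ravel();print('fit',vx,np.degrees(np.arctan2(vx[1],vx[0])))
seg('rack +y edge',W(T,((380-355)/4+420,(355-300)/3+190),.055),W(T,((445-355)/4+420,(572-300)/3+190),.055))
E
```

```text
red [536.1 136.9] [575.9  76.6] len 72.2 ang -56.5 mid [556.  106.7]
  centre [572.7 117.8] [539.3  95.7]
green [434.1 145.3] [470.2  83.4] len 71.6 ang -59.7 mid [452.1 114.3]
  centre [469.4 124.4] [434.9 104.3]
tray -y wall [404.9  65.7] [629.5  59.5] len 224.6 ang -1.6 mid [517.2  62.6]
box +y [ 403.5 -106.9] [ 602.3 -122.1] len 199.4 ang -4.4 mid [ 502.9 -114.5]
box -y [ 396.7 -219.2] [ 593.3 -235. ] len 197.2 ang -4.6 mid [ 495.  -227.1]
side box +y top(.046) [ 408.4 -111.9] [ 604.5 -126.6] len 196.6 ang -4.3 mid [ 506.4 -119.3]
side box -y top(.03) [ 402.2 -219.5] [ 596.1 -234.1] len 194.4 ang -4.3 mid [ 499.2 -226.8]
far [ 19 101 139]
near [ 19 102 140]
plq side topedge [ 446.3 -428.3] [ 591.4 -405.5] len 146.9 ang 8.9 mid [ 518.8 -416.9]
195 ((516.941650390625, -413.9710998535156), (147.14602661132812, 5.872923851013184), 9.930201530456543)
fit [ 9.8454064e-01  1.7515616e-01  5.1727106e+02 -4.1395279e+02] 10.087746
rack +y edge [ 573.4 -280.5] [ 409.6 -307.4] len 166.0 ang -170.7 mid [ 491.5 -294. ]
```

```bash
cat >> h.py <<'E'
def go(x,y,z,psi):
    s=bot.sense();R=np.array(s['tool_rot']);p=np.array(s['tcp_pos'])*1000
    cur=np.degrees(np.arctan2(R[1,1],R[0,1]));t=-(psi-cur)
    a=np.radians(psi);ty=np.array([np.cos(a),np.sin(a)]);tx=np.array([-np.sin(a)*-1*-1,np.cos(a)])
    d=np.array([x,y])-p[:2]
    print('t',s['time_s'],'pos',p.round(1),'psi',cur.round(1),'grip',round(s['grip_width']*1000,1),round(s['gripper_force'],1),'F',np.round(s['ft_force'],1),
     '| turn shares',round(t/8,3),'tool x,y,z shares AFTER turn',np.round([d@tx/200,d@ty/200,(p[2]-z)/200],3),'noturn',np.round([d@R[:2,0]/200,d@R[:2,1]/200],3))
E
python3 -m jog '[0,0,0,0.99, 0,0,0,0.99, 0,0,0,0.99, 0,0,0,0.99, 0,0,0,0.99]' 62 60
python3 -c "
from h import *
go(572.7,117.8,150,33.5)"
```

```text
time_s: 0.6
tcp_pos: [0.1669, 0.5499, 0.2308]
tool_rot: [[-0.547, 0.837, -0.0], [0.837, 0.547, -0.001], [-0.001, -0.001, -1.0]]
ft_force: [-0.0, -0.0, 1.1]
grip_width: 0.0623
gripper_force: 0.0
t 0.6 pos [166.9 549.9 230.8] psi 33.2 grip 62.3 0.0 F [-0.  -0.   1.1] | turn shares -0.04 tool x,y,z shares AFTER turn [-2.921  0.499  0.404] noturn [-2.919  0.515]
```

```bash

python3 -m jog '[-0.225,0.04,0,0, -0.225,0.04,0,0, -0.225,0.04,0,0, -0.225,0.04,0,0, -0.225,0.04,0,0]' >/dev/null
python3 -m jog '[-0.225,0.04,0,0, -0.225,0.04,0,0, -0.225,0.04,0,0, -0.225,0.04,0,0, -0.225,0.04,0,0]' >/dev/null
python3 -m jog '[-0.225,0.04,0.1,0, -0.225,0.04,0.1,0, -0.22,0.035,0.1,0, 0,0,0.1,0, 0,0,0,0]' >/dev/null
python3 - <<'E'
from h import *
go(572.7,117.8,38,33.5)
for n in('top','side'):
    d=cam(n);cv2.imwrite(f'pics/{n}1.png',d['frame'])
    f=d['frame'];c=proj(d,[.5727,.1178,.09])[0].astype(int);k=cv2.resize(f[c[1]-60:c[1]+60,c[0]-50:c[0]+50],None,fx=4,fy=4,interpolation=cv2.INTER_CUBIC);globals()[n]=k
cv2.imwrite('pics/c1.png',np.clip(np.hstack([top,side]).astype(int)*1.4,0,255).astype(np.uint8))
E
```

```text
t 2.1 pos [573.5 118.7 147.7] psi 33.4 grip 61.6 0.0 F [-0.5  0.2 -0. ] | turn shares -0.017 tool x,y,z shares AFTER turn [-0.001 -0.006  0.548] noturn [-0.001 -0.006]
```

View pics/c1.png

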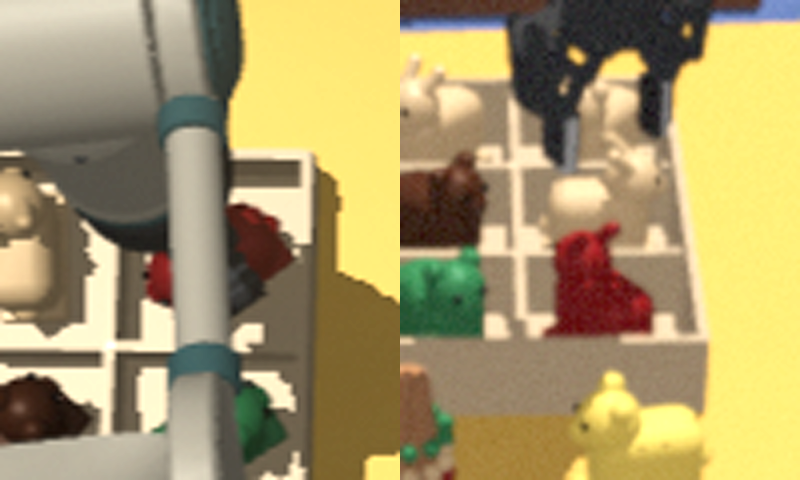

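The c1 picture shows the jaws above the rabbit, straddling its width. I'm descending.

```bash

python3 -m jog '[0,-0.005,0.1,0, 0,0,0.1,0, 0,0,0.1,0, 0,0,0.1,0, 0,0,0.1,0]' 62 60
python3 -m jog '[0,0,0.048,0, 0,0,0,0, 0,0,0,0, 0,0,0,0, 0,0,0,0]' 20 60 
python3 -m jog '[0,0,0,0, 0,0,0,0, 0,0,0,0, 0,0,0,0, 0,0,0,0]'
```

```text
time_s: 2.7
tcp_pos: [0.575, 0.121, 0.0526]
tool_rot: [[-0.554, 0.833, 0.003], [0.833, 0.554, 0.001], [-0.001, 0.003, -1.0]]
ft_force: [0.0, 0.2, 0.1]
grip_width: 0.0622
gripper_force: 0.0
time_s: 3.2
tcp_pos: [0.5752, 0.1197, 0.0426]
tool_rot: [[-0.552, 0.834, 0.002], [0.834, 0.552, 0.0], [-0.001, 0.002, -1.0]]
ft_force: [0.3, -0.3, -1.3]
grip_width: 0.0389
gripper_force: 62.4
time_s: 3.7
tcp_pos: [0.5745, 0.1196, 0.0417]
tool_rot: [[-0.552, 0.834, -0.0], [0.834, 0.552, 0.0], [0.0, 0.0, -1.0]]
ft_force: [-0.1, -0.3, -2.7]
grip_width: 0.0392
gripper_force: 62.4
```

```bash

python3 -m jog '[0,0,-0.05,0, 0,0,-0.1,0, 0,0,-0.15,0, 0,0,-0.2,0, 0,0,-0.2,0]' >/dev/null
python3 -m jog '[0,0,-0.1,-0.95, 0,0,0,-0.95, 0,0,0,-0.95, 0,0,0,-0.95, 0,0,0,-0.95]'
python3 - <<'E'
from h import *
go(547.4,-198.4,140,85.6)
d=cam('side');cv2.imwrite('pics/side2.png',d['frame'])
E
```

```text
time_s: 4.7
tcp_pos: [0.5744, 0.1196, 0.2026]
tool_rot: [[-0.95, 0.312, 0.001], [0.312, 0.95, 0.0], [-0.001, 0.0, -1.0]]
ft_force: [0.5, 0.6, -1.7]
grip_width: 0.0387
gripper_force: 62.3
t 4.7 pos [574.4 119.6 202.6] psi 71.8 grip 38.7 62.3 F [ 0.5  0.6 -1.7] | turn shares -1.722 tool x,y,z shares AFTER turn [ 0.013 -1.596  0.313] noturn [-0.368 -1.553]
```

```bash

python3 -m jog '[0,0,0,-0.86, 0,0,0,-0.86, 0,-0.15,0,0, 0,-0.22,0,0, 0,-0.22,0,0]' >/dev/null
python3 -m jog '[0,-0.22,0,0, 0,-0.22,0,0, 0,-0.22,0,0, 0,-0.22,0,0, 0,-0.126,0,0]' >/dev/null
python3 -m jog '[0.013,0,0,0, 0,0,0,0, 0,0,0.08,0, 0,0,0.08,0, 0,0,0,0]' >/dev/null
python3 - <<'E'
from h import *
go(547.4,-198.4,41,85.6)
T,S=cam('top'),cam('side')
u=np.array([.997,-.077]);v=np.array([.077,.997]);c=np.array([.5008,-.1718])
def draw(d):
    f=cv2.resize(d['frame'],None,fx=2,fy=2,interpolation=cv2.INTER_CUBIC)
    for x0,y0,z in((48.5,-23,.03),(-48.5,-23,.03)):
        Q=[np.r_[c+u*(x0+a)/1000+v*(y0+b)/1000,z] for a,b in((-46,-28),(46,-28),(46,28),(-46,28))]
        cv2.polylines(f,[np.round(proj(d,Q)*2+.5).astype(int)],True,(255,255,0),1)
    Q=[np.r_[c+u*a/1000+v*b/1000,.046] for a,b in((-83,35),(83,35),(83,51),(-83,51))]
    cv2.polylines(f,[np.round(proj(d,Q)*2+.5).astype(int)],True,(255,255,0),1)
    k=np.round(proj(d,[.5,-.17,.05])[0]*2).astype(int);return f[k[1]-200:k[1]+170,k[0]-150:k[0]+150]
cv2.imwrite('pics/c2.png',np.clip(np.hstack([draw(T),draw(S)]).astype(int)*1.4,0,255).astype(np.uint8))
E
```

```text
t 6.25 pos [ 544.2 -195.9  167.9] psi 85.3 grip 39.0 62.4 F [ 0.1  1.2 -1.5] | turn shares -0.036 tool x,y,z shares AFTER turn [-0.017 -0.011  0.634] noturn [-0.017 -0.011]
```

View pics/c2.png

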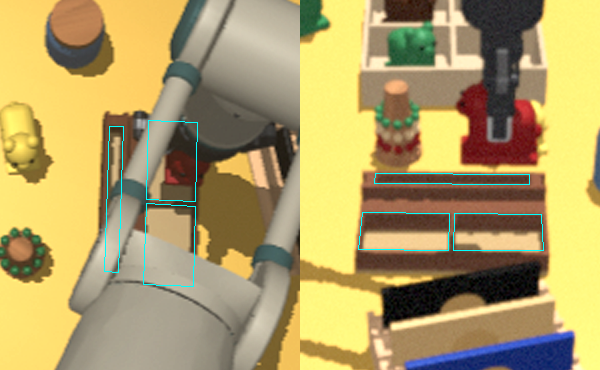

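The overlay matches the box: wells at (403,232) and (498,232), slot at (450,180) in the side half. The rabbit hangs upright over the far well. I'll check how its foot is centred relative to the TCP.

```bash

python3 -m jog '[-0.015,-0.01,0.05,0, 0,0,0,0, 0,0,0,0, 0,0,0,0, 0,0,0,0]' >/dev/null
python3 - <<'E'
from h import *
go(547.4,-198.4,41,85.6)
s=bot.sense();p=np.array(s['tcp_pos']);zb=p[2]-.0417+.006
S=cam('side');c=proj(S,[p[0],p[1]-.02,zb+.005])[0].astype(int)
m=mask(S['frame'],'red');m[:c[1]-30]=0;m[c[1]+25:]=0;m[:,:c[0]-60]=0;m[:,c[0]+60:]=0
for r in range(c[1]-8,c[1]+6):
    x=np.nonzero(m[r])[0]
    if len(x)>5: print(r,x.min(),x.max(),[np.round((ray(S,(q,r),zb+.005)*1000)[:2],0).tolist() for q in(x.min()-.5,x.max()+.5)])
print(c,zb)
E
```

```text
t 6.85 pos [ 548.6 -200.7  160. ] psi 85.3 grip 38.8 62.4 F [ 0.7  0.3 -1.1] | turn shares -0.043 tool x,y,z shares AFTER turn [0.007 0.011 0.595] noturn [0.007 0.011]
269 292 361 [[447.0, -188.0], [586.0, -197.0]]
270 326 361 [[514.0, -195.0], [585.0, -200.0]]
271 326 361 [[514.0, -198.0], [585.0, -203.0]]
272 326 361 [[514.0, -201.0], [585.0, -206.0]]
273 326 361 [[514.0, -204.0], [584.0, -209.0]]
274 326 362 [[513.0, -207.0], [586.0, -212.0]]
275 326 362 [[513.0, -210.0], [585.0, -215.0]]
276 326 362 [[513.0, -214.0], [585.0, -218.0]]
277 326 362 [[513.0, -217.0], [585.0, -221.0]]
278 325 362 [[511.0, -219.0], [584.0, -224.0]]
279 324 362 [[508.0, -222.0], [584.0, -227.0]]
280 294 358 [[450.0, -222.0], [576.0, -230.0]]
[344 277] 0.12428701590263704
```

```bash

python3 -m jog '[0,0.01,0.12,0, 0,0,0.12,0, 0,0,0.12,0, 0,0,0.1,0, 0,0,0.05,0]' >/dev/null
python3 -m jog '[0,0,0.03,0, 0,0,0.02,0, 0,0,0.01,0, 0,0,0,0, 0,0,0,0]'
python3 -c "
from h import *
go(547.4,-198.4,41,85.6)"
```

```text
time_s: 7.9
tcp_pos: [0.5491, -0.1987, 0.0464]
tool_rot: [[-0.997, 0.082, 0.001], [0.082, 0.997, -0.001], [-0.001, -0.0, -1.0]]
ft_force: [-0.2, 0.0, -2.1]
grip_width: 0.0393
gripper_force: 62.4
t 7.9 pos [ 549.1 -198.7   46.4] psi 85.3 grip 39.3 62.4 F [-0.2  0.  -2.1] | turn shares -0.041 tool x,y,z shares AFTER turn [0.008 0.001 0.027] noturn [0.008 0.001]
```

```bash

python3 -m jog '[0,0,0.01,0, 0,0,0.01,0, 0,0,0.005,0, 0,0,0,0, 0,0,0,0]'
python3 -m jog '[0,0,0.005,0, 0,0,0,0, 0,0,0,0, 0,0,0,0, 0,0,0,0]'
```

```text
time_s: 8.4
tcp_pos: [0.5487, -0.1985, 0.041]
tool_rot: [[-0.997, 0.082, 0.0], [0.082, 0.997, 0.0], [-0.0, 0.0, -1.0]]
ft_force: [-0.1, 0.7, 2.3]
grip_width: 0.0389
gripper_force: 62.7
time_s: 8.9
tcp_pos: [0.5487, -0.1986, 0.041]
tool_rot: [[-0.997, 0.082, 0.001], [0.082, 0.997, -0.0], [-0.001, -0.0, -1.0]]
ft_force: [-2.5, 0.6, 8.4]
grip_width: 0.0392
gripper_force: 63.6
```

The foot is on the floor (8 N up). I'm releasing it.

```bash

python3 -m jog '[0,0,0,0, 0,0,0,0, 0,0,0,0, 0,0,-0.03,0, 0,0,-0.1,0]' 56 60
python3 -m jog '[0,0,-0.2,0, 0,0,-0.2,0, 0,0,-0.2,0, 0,0,-0.1,0, 0,0,0,0]' 62 60
python3 -c "
from h import *
go(469.4,124.4,150,30.3)"
```

```text
time_s: 9.4
tcp_pos: [0.5471, -0.1978, 0.0642]
tool_rot: [[-0.997, 0.083, -0.004], [0.083, 0.997, 0.002], [0.005, 0.002, -1.0]]
ft_force: [-0.7, 0.1, 0.3]
grip_width: 0.0561
gripper_force: 0.0
time_s: 9.9
tcp_pos: [0.5507, -0.1995, 0.2099]
tool_rot: [[-0.997, 0.082, 0.008], [0.082, 0.997, -0.004], [-0.008, -0.003, -1.0]]
ft_force: [0.6, -0.2, 0.1]
grip_width: 0.0616
gripper_force: 0.0
t 9.9 pos [ 550.7 -199.5  209.9] psi 85.3 grip 61.6 0.0 F [ 0.6 -0.2  0.1] | turn shares 6.872 tool x,y,z shares AFTER turn [1.603 0.466 0.299] noturn [0.538 1.581]
```

```bash

python3 -m jog '[0.076,0.225,0,0, 0.076,0.225,0,0, 0.076,0.225,0,0, 0.076,0.225,0,0, 0.076,0.225,0,0]' >/dev/null
python3 -m jog '[0.076,0.225,0,0, 0.076,0.225,0,0, 0,0,0.06,0.98, 0,0,0.06,0.98, 0,0,0.06,0.98]' >/dev/null
python3 -m jog '[0,0,0.06,0.98, 0,0,0.06,0.98, 0,0,0,0.98, 0,0,0,0.98, 0,0,0,0]' >/dev/null
python3 - <<'E'
from h import *
go(469.4,124.4,40,30.3)
T,S=cam('top'),cam('side')
a=S['frame'][190:300,255:375]; b=S['frame'][265:345,260:380]
cv2.imwrite('pics/c3.png',np.clip(cv2.resize(np.vstack([a,b]),None,fx=3.1,fy=3.1,interpolation=cv2.INTER_CUBIC).astype(int)*1.4,0,255).astype(np.uint8))
E
```

```text
t 11.4 pos [467.6 124.  144.4] psi 30.4 grip 61.5 0.0 F [ 0.1 -0.1  0.1] | turn shares 0.013 tool x,y,z shares AFTER turn [-0.003  0.009  0.522] noturn [-0.003  0.009]
```

View pics/c3.png

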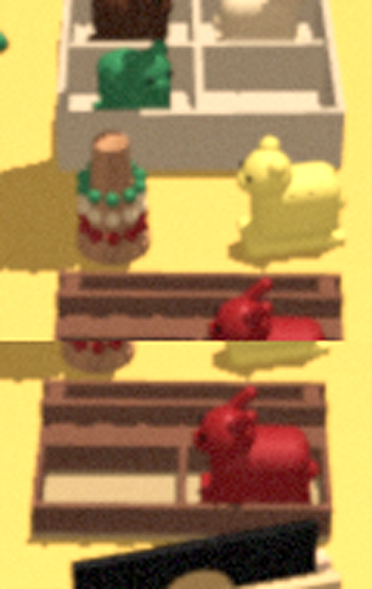

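The red rabbit stands upright in the far well at (260,450). The green bear is still in its compartment at (135,75). I'm descending on the bear.

```bash

python3 -m jog '[0,0.009,0.1,0, 0,0,0.1,0, 0,0,0.1,0, 0,0,0.1,0, 0,0,0.1,0]'
python3 -m jog '[0,0,0.03,0, 0,0,0,0, 0,0,0,0, 0,0,0,0, 0,0,0,0]' 20 60 
python3 -m jog '[0,0,0,0, 0,0,0,0, 0,0,0,0, 0,0,0,0, 0,0,0,0]'
```

```text
time_s: 12.0
tcp_pos: [0.47, 0.1251, 0.0448]
tool_rot: [[-0.508, 0.861, 0.0], [0.861, 0.508, 0.0], [0.0, 0.0, -1.0]]
ft_force: [0.3, -0.4, -0.6]
grip_width: 0.0616
gripper_force: 0.0
time_s: 12.5
tcp_pos: [0.4706, 0.1252, 0.0404]
tool_rot: [[-0.506, 0.862, 0.002], [0.862, 0.506, 0.0], [-0.001, 0.001, -1.0]]
ft_force: [-0.3, 0.1, -0.7]
grip_width: 0.0393
gripper_force: 62.8
time_s: 13.0
tcp_pos: [0.4701, 0.1251, 0.0397]
tool_rot: [[-0.506, 0.863, -0.0], [0.863, 0.506, 0.0], [0.0, 0.0, -1.0]]
ft_force: [-0.5, 0.1, -0.6]
grip_width: 0.0389
gripper_force: 62.8
```

```bash

python3 -m jog '[0,0,-0.05,0, 0,0,-0.1,0, 0,0,-0.15,0, 0,0,-0.2,0, 0,0,-0.2,-0.98]' >/dev/null
python3 -m jog '[0,0,-0.1,-0.98, 0,0,0,-0.98, 0,0,0,-0.98, 0,0,0,-0.98, 0,0,0,-0.98]' >/dev/null
python3 -m jog '[0,0,0,-0.98, 0,0,0,0, 0,0,0,0, 0,0,0,0, 0,0,0,0]' >/dev/null
python3 -c "
from h import *
go(450.6,-191,120,85.6)"
```

```text
t 14.5 pos [470.  125.1 199.8] psi 85.2 grip 38.8 62.8 F [-1.  -0.7 -1.2] | turn shares -0.049 tool x,y,z shares AFTER turn [-0.024 -1.583  0.399] noturn [-0.035 -1.583]
```

```bash

python3 -m jog '[0,-0.15,0,-0.04, 0,-0.22,0,0, 0,-0.22,0,0, 0,-0.22,0,0, 0,-0.22,0,0]' >/dev/null
python3 -m jog '[-0.024,-0.22,0,0, 0,-0.2,0,0, 0,-0.133,0,0, 0,0,0,0, 0,0,0.1,0]' >/dev/null
python3 -m jog '[0,0,0.1,0, 0,0,0,0, 0,0,0,0, 0,0,0,0, 0,0,0,0]' >/dev/null
python3 - <<'E'
from h import *
go(450.6,-191,40,85.6)
s=bot.sense();p=np.array(s['tcp_pos']);zb=p[2]-.0397+.006
S=cam('side');c=proj(S,[p[0],p[1]-.02,zb+.005])[0].astype(int)
m=mask(S['frame'],'green');m[:,:c[0]-35]=0;m[:,c[0]+35:]=0
for r in range(c[1]-8,c[1]+6,2):
    x=np.nonzero(m[r])[0]
    if len(x)>5: print(r,x.min(),x.max(),[np.round((ray(S,(q,r),zb+.005)*1000)[:2],0).tolist() for q in(x.min()-.5,x.max()+.5)])
E
```

```text
t 16.0 pos [ 451.1 -191.   160.8] psi 85.6 grip 39.0 62.9 F [-1.2  0.9 -1.3] | turn shares 0.001 tool x,y,z shares AFTER turn [ 0.003 -0.     0.604] noturn [ 0.003 -0.   ]
267 277 311 [[418.0, -183.0], [487.0, -187.0]]
269 276 311 [[416.0, -189.0], [487.0, -194.0]]
271 276 311 [[416.0, -195.0], [486.0, -200.0]]
273 276 311 [[416.0, -201.0], [486.0, -206.0]]
275 276 311 [[416.0, -208.0], [486.0, -212.0]]
```

```bash

python3 -m jog '[0,0,0.12,0, 0,0,0.14,0, 0,0,0.14,0, 0,0,0.12,0, 0,0,0.05,0]' >/dev/null
python3 -m jog '[0,0,0.01,0, 0,0,0.01,0, 0,0,0.01,0, 0,0,0.005,0, 0,0,0,0]'
python3 -m jog '[0,0,0.005,0, 0,0,0,0, 0,0,0,0, 0,0,0,0, 0,0,0,0]'
```

```text
time_s: 17.05
tcp_pos: [0.4507, -0.1911, 0.0392]
tool_rot: [[-0.997, 0.077, 0.001], [0.077, 0.997, -0.001], [-0.001, -0.0, -1.0]]
ft_force: [0.7, 0.1, -1.2]
grip_width: 0.039
gripper_force: 63.0
time_s: 17.55
tcp_pos: [0.4509, -0.1911, 0.0384]
tool_rot: [[-0.997, 0.077, 0.001], [0.077, 0.997, -0.001], [-0.001, -0.0, -1.0]]
ft_force: [0.2, -0.2, 5.6]
grip_width: 0.0391
gripper_force: 63.6
```

Contact, so I'm releasing, rising and heading for the plaque.

```bash

python3 -m jog '[0,0,0,0, 0,0,0,0, 0,0,0,0, 0,0,-0.03,0, 0,0,-0.1,0]' 56 60
python3 -m jog '[0,0,-0.2,0, 0,0,-0.2,0, 0,0,-0.2,0, 0,0,-0.1,0, 0,0,0,0]' 34 60
python3 -c "
from h import *
go(517,-414.5,130,99.6)"
```

```text
time_s: 18.05
tcp_pos: [0.4489, -0.1901, 0.0626]
tool_rot: [[-0.997, 0.077, -0.004], [0.077, 0.997, 0.002], [0.004, 0.002, -1.0]]
ft_force: [-0.3, -0.3, 0.2]
grip_width: 0.0562
gripper_force: 0.0
time_s: 18.55
tcp_pos: [0.4523, -0.1921, 0.2074]
tool_rot: [[-0.997, 0.077, 0.007], [0.077, 0.997, -0.004], [-0.007, -0.004, -1.0]]
ft_force: [0.7, -0.1, -1.1]
grip_width: 0.0341
gripper_force: 0.0
t 18.55 pos [ 452.3 -192.1  207.4] psi 85.6 grip 34.1 0.0 F [ 0.7 -0.1 -1.1] | turn shares -1.751 tool x,y,z shares AFTER turn [-0.133 -1.15   0.387] noturn [-0.408 -1.084]
```

```bash

python3 -m jog '[0,0,0,-0.875, 0,0,0,-0.875, -0.03,-0.2,0,0, -0.03,-0.23,0,0, -0.03,-0.23,0,0]' >/dev/null
python3 -m jog '[-0.03,-0.23,0,0, -0.013,-0.2,0,0, 0,-0.06,0.1,0, 0,0,0.2,0, 0,0,0.08,0]' >/dev/null
python3 -m jog '[0,0,0,0, 0,0,0,0, 0,0,0,0, 0,0,0,0, 0,0,0,0]' >/dev/null
python3 - <<'E'
from h import *
go(517,-414.5,66,99.6)
T,S=cam('top'),cam('side')
a=S['frame'][270:420,250:400]; b=T['frame'][190:290,350:510]
cv2.imwrite('pics/c4.png',np.clip(np.hstack([cv2.resize(a,(400,400),interpolation=2),cv2.resize(b,(400,400),interpolation=2)]).astype(int)*1.4,0,255).astype(np.uint8))
E
```

```text
t 20.05 pos [ 515.4 -413.6  129. ] psi 99.6 grip 34.2 0.0 F [0.1 0.8 1. ] | turn shares 0.0 tool x,y,z shares AFTER turn [-0.007 -0.006  0.315] noturn [-0.007 -0.006]
```

View pics/c4.png

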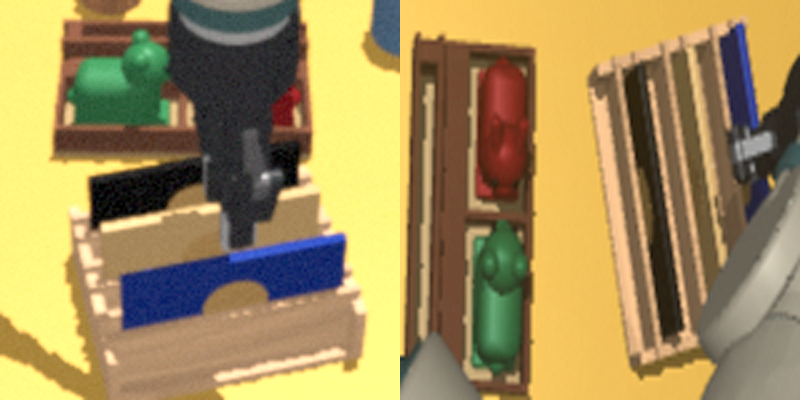

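Both animals stand centred in their wells. The gripper is above the blue plaque at its middle. I'm descending and gripping.

```bash

python3 -m jog '[-0.007,-0.006,0.1,0, 0,0,0.1,0, 0,0,0.08,0, 0,0,0.035,0, 0,0,0,0]'
python3 -m jog '[0,0,0,0, 0,0,0,0, 0,0,0,0, 0,0,0,0, 0,0,0,0]' 0 50 
python3 -m jog '[0,0,0,0, 0,0,0,0, 0,0,0,0, 0,0,0,0, 0,0,0,0]'
```

```text
time_s: 20.65
tcp_pos: [0.516, -0.4138, 0.0638]
tool_rot: [[-0.986, -0.167, -0.001], [-0.167, 0.986, 0.001], [0.001, 0.002, -1.0]]
ft_force: [-0.3, 0.7, -0.5]
grip_width: 0.0339
gripper_force: 0.0
time_s: 21.15
tcp_pos: [0.5172, -0.4149, 0.0659]
tool_rot: [[-0.986, -0.167, 0.002], [-0.167, 0.986, -0.002], [-0.002, -0.002, -1.0]]
ft_force: [0.1, -0.2, 5.4]
grip_width: 0.0075
gripper_force: 49.7
time_s: 21.65
tcp_pos: [0.5172, -0.4149, 0.0659]
tool_rot: [[-0.986, -0.167, 0.002], [-0.167, 0.986, -0.002], [-0.002, -0.002, -1.0]]
ft_force: [-0.1, -0.0, 5.6]
grip_width: 0.007
gripper_force: 49.7
```

```bash

python3 -m jog '[0,0,-0.03,0, 0,0,-0.08,0, 0,0,-0.12,0, 0,0,-0.15,0, 0,0,-0.18,0]'
python3 -m jog '[0,0,-0.16,0, 0,0,0,0.875, 0,0,0,0.875, 0,0,0,0, 0,0,0,0]'
python3 -c "
from h import *
go(504.1,-128.9,63,85.6)"
```

```text
time_s: 22.15
tcp_pos: [0.5153, -0.4132, 0.1759]
tool_rot: [[-0.986, -0.167, -0.003], [-0.167, 0.986, 0.003], [0.003, 0.004, -1.0]]
ft_force: [0.2, -0.6, -1.4]
grip_width: 0.0073
gripper_force: 48.8
time_s: 22.65
tcp_pos: [0.5161, -0.4139, 0.208]
tool_rot: [[-0.997, 0.074, -0.001], [0.074, 0.997, 0.001], [0.001, 0.001, -1.0]]
ft_force: [-0.1, 0.3, -1.4]
grip_width: 0.0071
gripper_force: 48.9
t 22.65 pos [ 516.1 -413.9  208. ] psi 85.7 grip 7.1 48.9 F [-0.1  0.3 -1.4] | turn shares 0.017 tool x,y,z shares AFTER turn [0.169 1.416 0.725] noturn [0.166 1.416]
```

```bash

python3 -m jog '[0,0.15,0,0, 0.035,0.2,0,0, 0.035,0.22,0,0, 0.035,0.22,0,0, 0.03,0.22,0,0]' >/dev/null
python3 -m jog '[0.03,0.22,0,0, 0,0.15,0,0, 0,0.036,0,0, 0,0,0.1,0, 0,0,0.15,0]' >/dev/null
python3 -m jog '[0,0,0.15,0, 0,0,0,0, 0,0,0,0, 0,0,0,0, 0,0,0,0]' >/dev/null
python3 - <<'E'
from h import *
go(504.1,-128.9,63,85.6)
T,S=cam('top'),cam('side')
c=np.array([.5008,-.1718]);u=np.array([.997,-.077]);v=np.array([.077,.997])
def crop(d,P,w=60,hh=60):
    f=cv2.resize(d['frame'],None,fx=4,fy=4,interpolation=2)
    for a,b,zz in((83,35,.046),(83,51,.046)):
        q=[np.r_[c+u*s*a/1000+v*b/1000,zz] for s in(-1,1)];q=np.round(proj(d,q)*4+1.5).astype(int);cv2.line(f,tuple(map(int,q[0])),tuple(map(int,q[1])),(255,255,0),1)
    k=np.round(proj(d,P)[0]*4).astype(int);return f[k[1]-240:k[1]+240,k[0]-200:k[0]+200]
cv2.imwrite('pics/c5.png',np.clip(np.hstack([crop(T,[.5,-.15,.05]),crop(S,[.5,-.15,.06])]).astype(int)*1.4,0,255).astype(np.uint8))
# blue extent in side view
s=bot.sense();p=np.array(s['tcp_pos']);z0=p[2]-.0659+.008
h=cv2.cvtColor(S['frame'],cv2.COLOR_BGR2HSV);k=proj(S,[p[0],p[1],z0+.05])[0].astype(int)
m=((h[...,0]>110)&(h[...,0]<130)&(h[...,1]>120)&(h[...,2]>40)).astype(np.uint8);mm=m*0;mm[k[1]-45:k[1]+45,k[0]-60:k[0]+60]=m[k[1]-45:k[1]+45,k[0]-60:k[0]+60]
n,L,st,_=cv2.connectedComponentsWithStats(mm);
for i in range(1,n):
    if st[i,4]>40:
        ys,xs=np.nonzero(L==i);print(st[i]);
        for r in range(ys.min(),ys.max(),6):
            x=xs[ys==r];K=np.array(S['mtx'],float);cc=-S['R'].T@S['t'];o=[]
            for q in(x.min()-.5,x.max()+.5):
                w=S['R'].T@np.linalg.solve(K,[q,r,1]);t=(v@(p[:2]-cc[:2])-.004)/(v@w[:2]);o.append(np.round((cc+t*w)*1000).tolist())
            print(r,o)
E
```

```text
t 24.15 pos [ 506.6 -130.1  130.3] psi 85.6 grip 7.6 49.0 F [-1.  -0.3 -1.5] | turn shares -0.001 tool x,y,z shares AFTER turn [0.013 0.005 0.337] noturn [0.013 0.005]
[ 284  238   73   35 1999]
238 [[434.0, -128.0, 163.0], [581.0, -140.0, 164.0]]
244 [[435.0, -128.0, 148.0], [580.0, -139.0, 149.0]]
250 [[435.0, -128.0, 132.0], [580.0, -139.0, 134.0]]
256 [[434.0, -128.0, 117.0], [581.0, -140.0, 118.0]]
262 [[434.0, -128.0, 101.0], [581.0, -140.0, 102.0]]
268 [[435.0, -128.0, 85.0], [580.0, -139.0, 86.0]]
```

View pics/c5.png

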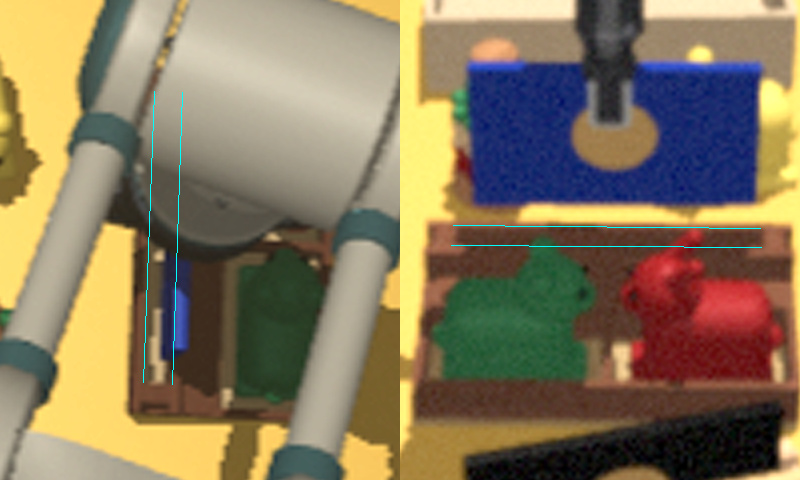

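The plaque hangs level and square above the slot. I'll check numerically across the slot, the tight direction: wall edges from the first top picture against the plaque's top edge now.

```bash
python3 - <<'E'
from h import *
c=np.array([.5008,-.1718]);u=np.array([.997,-.077]);v=np.array([.077,.997])
for n in('top','side'):
    d=load(n)
    g=cv2.cvtColor(d['frame'],cv2.COLOR_BGR2GRAY).astype(np.float32)
    for z,b0,b1 in((.046,26,62),):
        bs=np.arange(b0,b1,2);acc=[]
        for a in range(-60,61,5):
            q=proj(d,[np.r_[c+u*a/1000+v*b/1000,z] for b in bs]).astype(np.float32)
            acc.append(cv2.remap(g,q[:,:1],q[:,1:],1).ravel())
        print(n,list(zip(bs.tolist(),np.mean(acc,0).round().astype(int).tolist())))
s=bot.sense();p=np.array(s['tcp_pos']);zt=p[2]-.0659+.098
T=cam('top');h=cv2.cvtColor(T['frame'],cv2.COLOR_BGR2HSV)
k=proj(T,[.45,-.126,zt])[0].astype(int)
for r in range(k[1]-8,k[1]+12,4):
    x=[q for q in range(k[0]-15,k[0]+15) if 110<h[r,q,0]<130 and h[r,q,1]>120 and h[r,q,2]>75]
    if x: print(r,[(v@((ray(T,(q,r),zt)[:2]-p[:2]))*1000).round(1) for q in(x[0]-.5,x[-1]+.5)])
E
```

```text
top [(26, 58), (28, 52), (30, 52), (32, 57), (34, 58), (36, 51), (38, 67), (40, 103), (42, 124), (44, 122), (46, 99), (48, 70), (50, 60), (52, 60), (54, 60), (56, 55), (58, 63), (60, 110)]
side [(26, 50), (28, 61), (30, 71), (32, 72), (34, 66), (36, 56), (38, 48), (40, 44), (42, 43), (44, 44), (46, 46), (48, 53), (50, 64), (52, 82), (54, 108), (56, 136), (58, 148), (60, 153)]
257 [np.float64(3.6), np.float64(-4.6)]
261 [np.float64(3.3), np.float64(-4.8)]
265 [np.float64(3.0), np.float64(-5.1)]
269 [np.float64(2.7), np.float64(-5.4)]
```

```bash

python3 -m jog '[0.013,0.008,0.05,0, 0,0,0.05,0, 0,0,0.02,0, 0,0,0,0, 0,0,0,0]'
python3 -m jog '[0,0,0.03,0, 0,0,0.03,0, 0,0,0.03,0, 0,0,0,0, 0,0,0,0]'
python3 -c "
from h import *
go(504.1,-128.9,64,85.6)"
```

```text
time_s: 24.8
tcp_pos: [0.5029, -0.1275, 0.1044]
tool_rot: [[-0.997, 0.077, -0.0], [0.077, 0.997, 0.0], [0.0, 0.0, -1.0]]
ft_force: [-0.4, 0.0, -2.0]
grip_width: 0.0074
gripper_force: 49.1
time_s: 25.3
tcp_pos: [0.5028, -0.1275, 0.0864]
tool_rot: [[-0.997, 0.077, -0.001], [0.077, 0.997, 0.0], [0.001, 0.0, -1.0]]
ft_force: [-0.1, 0.4, -1.1]
grip_width: 0.007
gripper_force: 49.1
t 25.3 pos [ 502.8 -127.5   86.4] psi 85.6 grip 7.0 49.1 F [-0.1  0.4 -1.1] | turn shares -0.001 tool x,y,z shares AFTER turn [-0.007 -0.006  0.112] noturn [-0.007 -0.006]
```

The plaque is 18 mm into the slot with no force, so I'm continuing.

```bash

python3 -m jog '[0,0,0.03,0, 0,0,0.03,0, 0,0,0.03,0, 0,0,0.01,0, 0,0,0,0]'
python3 -m jog '[0,0,0.01,0, 0,0,0.005,0, 0,0,0,0, 0,0,0,0, 0,0,0,0]'
```

```text
time_s: 25.8
tcp_pos: [0.5025, -0.1274, 0.0661]
tool_rot: [[-0.997, 0.077, -0.001], [0.077, 0.997, 0.001], [0.001, 0.0, -1.0]]
ft_force: [-1.1, -0.5, -0.9]
grip_width: 0.0071
gripper_force: 49.1
time_s: 26.3
tcp_pos: [0.503, -0.1276, 0.0639]
tool_rot: [[-0.997, 0.077, 0.0], [0.077, 0.997, -0.0], [-0.0, -0.0, -1.0]]
ft_force: [-0.4, 0.7, 0.8]
grip_width: 0.0077
gripper_force: 49.4
```

```bash

python3 -m jog '[0,0,0.005,0, 0,0,0,0, 0,0,0,0, 0,0,0,0, 0,0,0,0]'
python3 -m jog '[0,0,0,0, 0,0,0,0, 0,0,0,0, 0,0,0,0, 0,0,0,0]' 26 50
python3 -m jog '[0,0,-0.05,0, 0,0,-0.1,0, 0,0,-0.2,0, 0,0,-0.2,0, 0,0,-0.2,0]'
python3 -m jog '[0,0.2,0,0, 0,0.2,0,0, 0,0.2,0,0, 0,0.2,0,0, 0,0.2,0,0]' >/dev/null
python3 -m jog '[0,0.2,0,0, 0,0.2,0,0, 0,0.2,0,0, 0,0,0,0, 0,0,0,0]'
python3 - <<'E'
from h import *
T,S=cam('top'),cam('side')
cv2.imwrite('pics/c6.png',np.clip(np.hstack([cv2.resize(T['frame'][185:300,340:460],(400,400),interpolation=2),cv2.resize(S['frame'][250:370,260:380],(400,400),interpolation=2)]).astype(int)*1.4,0,255).astype(np.uint8))
E
```

```text
time_s: 26.8
tcp_pos: [0.503, -0.1276, 0.0639]
tool_rot: [[-0.997, 0.077, 0.001], [0.077, 0.997, -0.0], [-0.001, -0.0, -1.0]]
ft_force: [-3.1, 0.8, 8.6]
grip_width: 0.0071
gripper_force: 50.7
time_s: 27.3
tcp_pos: [0.5029, -0.1275, 0.0625]
tool_rot: [[-0.997, 0.077, -0.0], [0.077, 0.997, 0.0], [0.0, 0.0, -1.0]]
ft_force: [-0.6, -0.4, 0.2]
grip_width: 0.026
gripper_force: 0.0
time_s: 27.8
tcp_pos: [0.5027, -0.1275, 0.2149]
tool_rot: [[-0.997, 0.077, 0.001], [0.077, 0.997, -0.0], [-0.001, -0.0, -1.0]]
ft_force: [-0.1, -0.2, -0.5]
grip_width: 0.026
gripper_force: 0.0
time_s: 28.8
tcp_pos: [0.5273, 0.1922, 0.2131]
tool_rot: [[-0.997, 0.075, 0.0], [0.075, 0.997, -0.0], [-0.0, -0.0, -1.0]]
ft_force: [-0.4, 0.4, 0.3]
grip_width: 0.0261
gripper_force: 0.0
```

View pics/c6.png

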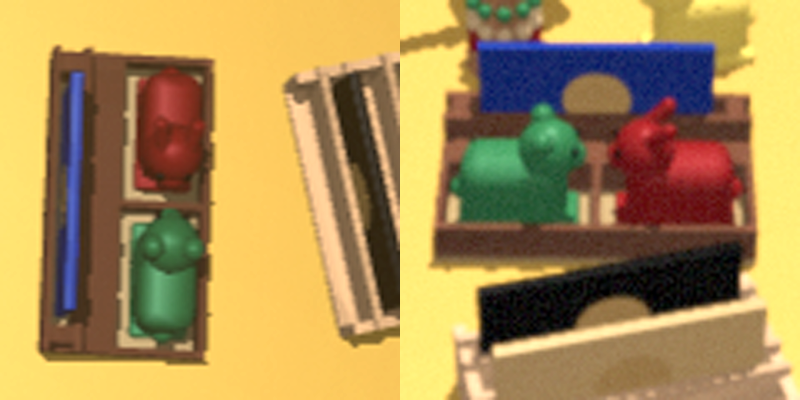

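The plaque stands fully home in the slot, at (72,190) in the top half. Both animals are upright in their wells, at (170,125) and (165,275), and the arm is clear.

```bash
python3 -c "
from workcell import bot
print(bot.sign_off())"
```

```text
the job is handed in; nothing more can be done
None
```

I handed the job in at about 29 s of the 66 s allowed: the last pictures show the red rabbit upright in the far well, the green bear upright in the near well and the blue plaque seated in the slot; sign-off returned no verdict.

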